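# Reference a whiteness reader and read the pellet

### The job

Take a whiteness reading of the pressed pellet already lying in the reader's shuttle, lifting nothing: with the fingertips push the shuttle by its upright end plate all the way in against its spring and keep it there for about a second, while the reader looks at its white tile. Then let the shuttle go so that it springs back and catches on the stop pin with the pellet under the reading head, and press the large round read key right down and release it. The pellet stays seated in its well and everything else on the bench stays where it is.

Things in the scene. Friction and masses are not known exactly. Their poses are not given: they have to be found in the camera images.
- reader: Whiteness reader, off-white, fixed to the bench. Origin on the bench surface; its x axis is the way the shuttle is pushed in, z up, keys and display on its -y side. Base slab x -130 to +170, y -110 to +120 mm, top 30 mm high. Slideway along x in the middle between two guides (48 to 60 mm either side of it, x -120 to +160 mm, 49 mm high). Display x +12 to +112, y -108 to -56 mm, 46 mm high
- shuttle (a joint): Shuttle travel along the reader's +x, m: 0 = out, 0.110 = all the way in on its end stop. Damped spring pushes it out, 3 N at 0 to 7.4 N at 0.110. Going in, a ramp on it lifts the stop pin from 0.035 to 0.068 (adds about 1 N, a light click), then the pin drops. Let go from beyond 0.070 it returns within a second and the pin catches it at 0.065; let go earlier it runs right out again
- push_plate (a point): Middle of the pushed outer face (rubber pad, looks to the reader's -x) of the shuttle's upright aluminium end plate: 66 mm wide along y, 6 mm thick, from 42 to 86 mm above the bench; this point is 66 mm up. In the reader's frame y 0 and x -190 mm when out, -125 latched, -80 all the way in. Outside the plate is free space; only the base slab (30 mm) and guides (49 mm) pass below
- well (a point): Centre of the floor of the round well in the shuttle that holds the pellet, 36 mm above the bench; well 6 mm deep, 45.5 mm wide. Moves with the shuttle, an aluminium plate 90 mm wide, top 42 mm above the bench; 165 mm from the pushed face, and under the reading head when latched
- head_axis (a point): Centre of the mouth of the reading head, 59 mm above the bench (reader frame x +40, y 0): a black barrel 66 mm wide under an off-white arm (x -2 to +82, y -45 to +115 mm, top 152 mm high) that stands on a column at y +69 to +115 mm
- stop_pin (a joint): Lift of the sprung stop pin, m: 0 = down, at most 0.014. Vertical steel pin 6 mm thick over the shuttle's +y edge, in a steel block (reader frame x -42 to -18, y +27 to +76 mm, top 74 mm high). It works by itself and need not be touched; pulling it up would free a latched shuttle
- pin_knob (a point): Top of the small black pull knob of the stop pin, 18 mm wide, 94 mm above the bench when down; x -30, y +36 mm in the reader's frame
- read_key (a joint): Stroke of the read key, m: 0 = up, 0.005 = right down. Sprung; about 4 N holds it right down and it comes up again by itself
- read_key_top (a point): Middle of the top of the read key: the one large round black key, 26 mm wide, in a round grey housing (42 mm wide, 42 mm above the bench), pressed straight down; 51 mm above the bench when up; reader frame x -60, y -82 mm. The two small square grey keys near it are of no concern
- pellet: The pellet to be read: a white pressed disc in a round black holder, 44 mm wide and 14 mm high, loose in the shuttle's well. Origin in the middle of its underside
- spare_pellet: A second holder just like it, standing on the reader's base near the display; leave alone. Origin in the middle of its underside
- jar: White powder jar with a screw cap, 60 mm wide, 80 mm high, standing near the reader's end plate; leave alone. Origin in the middle of its underside
- forceps: Steel forceps 136 mm long and 6 mm high lying beside the reader; leave alone. Origin in the middle of the underside, x along the length
- amber_bottle: Amber bottle 58 mm wide, 115 mm high; leave alone. Origin in the middle of its underside
- pellet_die: Steel pressing die with a plunger, 60 mm wide, 81 mm high; leave alone. Origin in the middle of its underside
- weigh_dish: Small aluminium weighing dish 72 mm wide, 18 mm high; leave alone. Origin in the middle of its underside
- spatula: Steel spatula 170 mm long lying on the bench; leave alone. Its origin lies on the bench under it, x along the length
Things that resemble listed ones, but are neither listed nor needed, are in the scene too. What is shaped like the pellet but brown or red is not meant.

How it is judged:
By the outcome, as a careful person would: the job done as asked, in the order asked, and still so for the second after the job is handed in, with the robot touching nothing.
It also fails if it takes over 45 s, if anything falls off the work surface, if the arm or the gripper's body presses on something with over 40 N, if the wrist force passes 120 N, or if a joint passes its speed limit or range.

### The arm

A 6-joint arm with a two-finger parallel gripper is mounted at the origin on the work surface. World frame = base frame: x ahead of the robot, y to its left, z up, the work surface at z = 0. Lengths are in m, angles in rad, forces in N, time in s.
With the tool pointing down it reaches from about 0.375 to 0.925 m from the base axis. Payload 5.7 kg.
Tool frame: the origin (TCP) lies at the very end of the fingers, on their centre line; the grasp point (between the pads) lies 19 mm behind it; z points along the fingers, y is the line along which they close (so a half turn about z gives the same grasp; the last joint's range is limited). The gripper opens to 88 mm and grips with 3 to 60 N. Pads are 20 mm wide; open, the fingers measure 115 mm over their backs; the gripper's body (75 mm by 178 mm) begins 61 mm behind the grasp point.
Start: joints at [-1.362, 0.359, 1.51, -0, 1.272, -0.115], TCP at [0.191, -0.569, 0.223] pointing down, gripper open.
Joint ranges: [-2.97, 2.97], [-1.01, 2.36], [0.21, 2.38], [-0.96, 4.11], [0.2, 2.71], [-2.98, 2.98]. Speed limits (rad/s): [2.39, 2.39, 3.14, 3.14, 3.14, 3.14].

### API

Orientations are given as a unit quaternion [w, x, y, z].
In Python, from plant import sensors, vision, ticket, spotter gives the robot as it stands.
- The arm moves only by the tool play_rows, never from a script. Its argument "series" is a list of rows, each an object with "fingers": the finger opening in cm, from 0 to 8.78; "travel": the shift along the tool's x, y, z in cm, a list of three; "roll": the turn about the tool's z in degrees. In form: [{"fingers": fingers, "travel": [tx, ty, tz], "roll": roll}, ...]. A call has 1 to 8 rows; each row shifts and turns the commanded pose from where the row before left it, along the tool's axes as they then stand; what a row does not reach is not made up. A row lasts 1/12 s, in which the tool goes at most 41.7 mm and 7.16 degrees, less where a joint would pass 70% of its speed; a pose out of reach is approached as far as the arm can. A call with a gripper value outside its range is refused whole. The fingers move at their own pace and stop on an object; "newtons" is the grip in N (left out, the last holds). Time passes only in rows, so rows that do not move let the fingers close. It gives the time, the measured TCP pose, the force, the opening and the grip force at its end, in the units of the state.
- sensors.observe(): the state, without advancing time (a new reading comes with each control period).
- vision.snapshot(name): name is "side" or "top"; returns a dict with "frame" (384x512x3 uint8, red, green, blue), "intrinsics" (3x3 intrinsics, pixels), "k1" (the pictures are not rectified: a ray, as slopes to the right and down, at radius r is drawn at 1 + k1 r^2 times it, then the intrinsics apply), "view" (4x4, takes a point from world to camera coordinates). Camera axes: x right, y up, looking along -z (the intrinsics and any distortion apply to the point x, -y, -z); pixel columns grow to the right and rows downward; lengths in m; the calibration is good to about 2 mm. A picture is of the moment at which its call begins. There is no depth.
- ticket.finish_job(): hands the job in; it is judged then, once.
Trained networks look in a picture, given as the dict that the camera call returned (one of the last four; its "shot" number tells which), for a name from the list of things; names that differ only in an ending like _2 or _b are one class to them, and where a whole thing is asked for, a point or a joint stands for the part that bears it (a point fixed in the world has none). Each returns a list of dicts, best first, with "conf" (0 to 1); they miss things now and then, are a little off and sometimes report something else, mostly with a low value. They report only what shows in the picture. A call takes as long as a camera call. They do not tell look-alikes from the thing itself.
- spotter.look_for(name, picture): "xyz" ([x, y, z] in m, in the coordinates of the camera as it stood for that picture, good to about 4 mm: the middle of the surface that is visible of it).
The state is a dict: "clock": time; "joints": joint angles; "dq": joint speeds; "joint_torque": joint torques, N m; "eef_pos": TCP position; "tcp_rot": TCP orientation; "ft_force": force on the tool from outside, world axes, zero at the start; "ft_torque": the same for the moment, N m; "opening": opening from 0.0 (shut) to 1.0 (fully open); "gripper_force": force on a finger pad.
Only numpy, scipy, OpenCV 4.12 (cv2) and the standard library are available. Lean on these libraries where they do the work, as an engineer would, in place of code of your own. Each camera call takes 0.05 s, during which the arm holds its last target. There are 200 camera calls.

## Working session

There is one attempt and no reset: what is moved stays moved. The work goes in short steps, Python scripts to look and compute and a tool call to move; the robot and the scene stay as the last step left them, time stands still between calls to the robot, and variables do not carry over. Pictures are saved under pics/ and viewed, at most 10 in all, crops included, and the job is handed in when it is done.

Besides the shell and the picture viewer there is one more tool, called after "Request:" by a JSON object that holds its "method" and its "body", one argument or row to a line. play_rows: Moves the arm, as the interface text tells. Its arguments: {"type":"object","properties":{"series":{"type":"array"},"newtons":{"type":"number"}},"required":["series"]}

```bash
mkdir -p pics; cat > h.py <<'E'
import numpy as np, cv2, json
from plant import sensors, vision, ticket, spotter
def world(p,xyz):
    V=np.array(p["view"]); return np.linalg.inv(V)@np.r_[xyz,1]
def proj(p,X):
    c=np.array(p["view"])@np.r_[X,1]; s=np.array([c[0]/-c[2],-c[1]/-c[2]]); s=s*(1+p["k1"]*(s@s))
    return (np.array(p["intrinsics"])@np.r_[s,1])[:2]
def save(p,n): cv2.imwrite("pics/"+n,cv2.cvtColor(p["frame"],cv2.COLOR_RGB2BGR))
E
python3 - <<'E'
from h import *
s=sensors.observe(); print(s["clock"],s["eef_pos"],s["tcp_rot"],s["ft_force"],s["opening"])
for n in ["top","side"]:
    p=vision.snapshot(n); save(p,n+"0.png")
    for o in ["reader","push_plate","read_key_top","pin_knob","head_axis","pellet","well","jar","forceps","stop_pin"]:
        try: L=spotter.look_for(o,p)
        except Exception as e: print(o,e); continue
        for d in L[:3]:
            w=world(p,d["xyz"])[:3]; print(n,o,round(d["conf"],2),w.round(3),proj(p,w).round())
E
```

```text
0.0 [ 0.19075865 -0.56814961  0.22181285] [-8.99837610e-04  9.86920557e-01  1.61204842e-01 -5.23043797e-05] [0.08659176 0.19978423 0.649905  ] 1.000501964648033
top reader 0.68 [ 0.575 -0.103  0.042] [274. 189.]
top push_plate 0.7 [0.556 0.006 0.045] [242. 194.]
top read_key_top 0.45 [ 0.484 -0.051  0.048] [259. 215.]
top head_axis 0.69 [ 0.579 -0.097  0.041] [272. 188.]
top pellet 0.6 [ 0.572 -0.08   0.049] [267. 189.]
top pellet 0.56 [ 0.776 -0.035  0.015] [255. 134.]
top well 0.68 [0.554 0.011 0.044] [241. 194.]
top jar 0.82 [0.66  0.097 0.08 ] [215. 162.]
top forceps 0.45 [ 0.414 -0.176  0.004] [294. 236.]
top forceps 0.36 [ 0.575 -0.099  0.041] [273. 189.]
top stop_pin 0.58 [ 0.488 -0.05   0.052] [258. 214.]
side reader 0.97 [ 0.566 -0.082  0.045] [262. 194.]
side push_plate 0.78 [0.556 0.008 0.04 ] [249. 210.]
side read_key_top 0.25 [ 0.621 -0.47   0.008] [307. 142.]
side head_axis 0.59 [ 0.565 -0.086  0.041] [263. 194.]
side head_axis 0.47 [0.556 0.006 0.039] [249. 210.]
side pellet 0.64 [ 0.571 -0.073  0.056] [259. 192.]
side pellet 0.46 [ 0.774 -0.027  0.011] [210. 182.]
side pellet 0.41 [ 0.39  -0.025  0.017] [291. 232.]
side well 0.61 [0.557 0.009 0.045] [248. 209.]
side jar 0.85 [0.653 0.117 0.062] [207. 211.]
side forceps 0.19 [0.409 0.418 0.077] [200. 308.]
```

```bash
python3 - <<'E'
import cv2
for n,(x0,x1,y0,y1) in {"top":(190,350,120,240),"side":(170,370,110,260)}.items():
    i=cv2.imread(f"pics/{n}0.png")[y0:y1,x0:x1]; f=800/(x1-x0); cv2.imwrite(f"pics/{n}c.png",cv2.resize(i,None,fx=f,fy=f,interpolation=cv2.INTER_CUBIC))
E
```

```text
(no output)
```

View pics/topc.png

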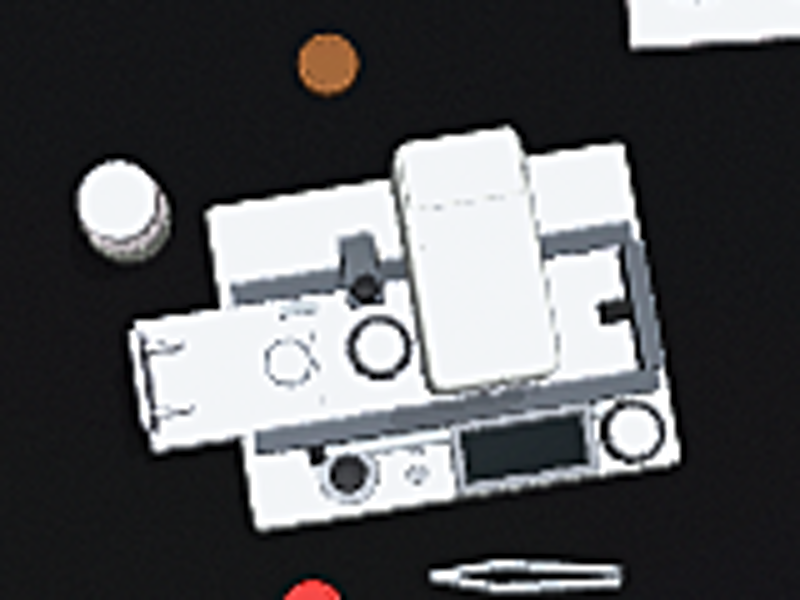

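View pics/sidec.png

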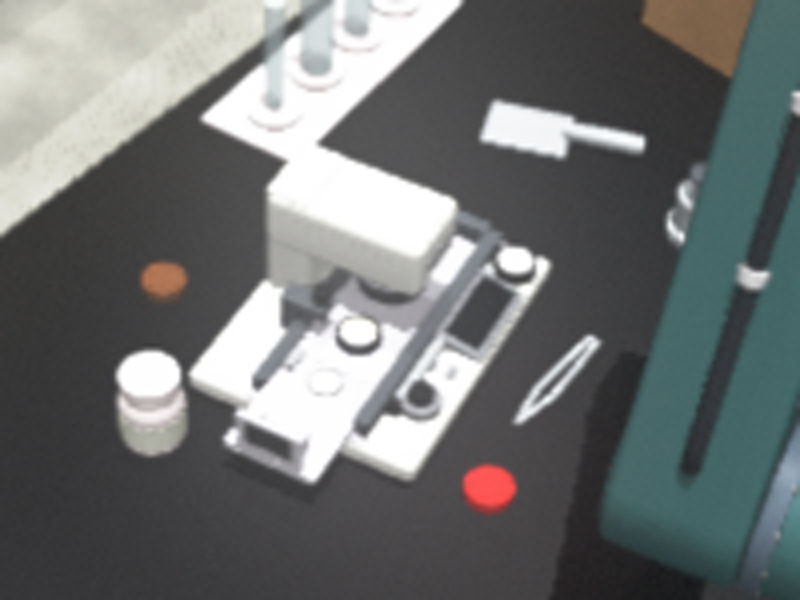

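The top view (crop ×5) shows the reader with its x axis pointing right in the image:
- End plate at crop (145,385), beside the jar at (120,205).
- Read key: the large round black one in a grey ring at (349,473). The tiny dark thing at (318,455) and the small squares at (417,473) don't fit.
- Pellet to be read: white disc with a black rim in the shuttle at (380,347). The disc at (632,431) by the display is the spare, and the brown and red discs are not meant.

Next I fit the reader pose.

```bash
cat > fit.py <<'E'
from h import *
from scipy.optimize import least_squares
T=np.array
top=[((-130,120,30),(207,210)),((-130,-110,30),(256,524)),((170,-110,30),(680,462)),((170,120,30),(625,145)),((-60,-82,51),(349,473)),((-30,36,94),(364,287)),((-190,33,86),(132,330)),((-190,-33,86),(152,448)),((-25,0,50),(380,347)),((-2,-45,152),(432,388)),((82,-45,152),(556,372))]
side=[((-130,-110,30),(410,470)),((-130,120,30),(192,368)),((170,-110,30),(549,260)),((-60,-82,51),(421,395)),((-25,0,50),(358,332))]
P={n:vision.snapshot(n) for n in["top","side"]}
obs=[(P["top"],T(a)/1e3,T(b)/5+[190,120],i) for i,(a,b) in enumerate(top)]+[(P["side"],T(a)/1e3,T(b)/4+[170,110],i) for i,(a,b) in enumerate(side)]
def R2W(q,X): c,s=np.cos(q[2]),np.sin(q[2]); return np.array([q[0]+c*X[0]-s*X[1],q[1]+s*X[0]+c*X[1],X[2]])
f=lambda o:(lambda q:np.concatenate([proj(p,R2W(q,X))-u for p,X,u,_ in o]))
for o in (obs,obs[:11],obs[11:]):
    r=least_squares(f(o),[.575,-.1,-1.45],loss="soft_l1"); print(r.x.round(4)); print(f(o)(r.x).reshape(-1,2).round(1).tolist())
q=least_squares(f(obs),[.575,-.1,-1.45],loss="soft_l1").x
json.dump(q.tolist(),open("q.json","w"))
for n,X in dict(plate=(-190,0,66),key=(-60,-82,51),well=(-25,0,36),pin=(-30,36,94),in_=(-80,0,66)).items(): print(n,R2W(q,T(X)/1e3).round(4))
for n,p in P.items():
  for o in ["jar","pellet","forceps"]:
    for d in spotter.look_for(o,p)[:3]:
      w=world(p,d["xyz"])[:3]; c,s=np.cos(q[2]),np.sin(q[2]); e=w[:2]-q[:2]; print(n,o,round(d["conf"],2),(1e3*T([c*e[0]+s*e[1],-s*e[0]+c*e[1],w[2]])).round())
s=sensors.observe()
from scipy.spatial.transform import Rotation as R
print(R.from_quat(np.r_[s["tcp_rot"][1:],s["tcp_rot"][0]]).as_matrix().round(3), s["eef_pos"])
E
python3 fit.py
```

```text
[ 0.5754 -0.0999 -1.4027]
[[-0.5, -0.8], [-0.3, 1.4], [0.8, 0.1], [0.1, -1.1], [-0.1, 0.1], [0.3, -0.0], [-0.7, 0.1], [-1.8, -3.9], [0.0, -0.0], [0.1, 1.0], [1.9, -0.0], [0.5, 0.2], [-1.1, 0.9], [0.8, 0.0], [0.0, -1.2], [0.2, -0.0]]
[ 0.5752 -0.0999 -1.4011]
[[-0.6, -0.7], [-0.3, 1.5], [0.8, 0.1], [0.1, -1.1], [-0.0, 0.1], [0.3, 0.1], [-0.7, 0.3], [-1.7, -3.8], [0.0, 0.0], [0.1, 1.0], [1.9, -0.0]]
[ 0.5758 -0.1    -1.407 ]
[[0.2, 0.1], [-1.2, 0.7], [0.9, 0.1], [-0.1, -1.2], [0.1, -0.1]]
plate [0.5436 0.0875 0.066 ]
key [ 0.4845 -0.0544  0.051 ]
well [ 0.5712 -0.0752  0.036 ]
pin [ 0.6059 -0.0643  0.094 ]
in_ [ 0.562 -0.021  0.066]
top jar 0.57 [-183.  117.   81.]
top jar 0.19 [-22.   2.  47.]
top pellet 0.43 [-30. 211.  17.]
top pellet 0.41 [-101. -169.   14.]
side jar 0.87 [-202.  111.   58.]
side jar 0.57 [-112.   -0.   40.]
side jar 0.32 [-535.  -79.   75.]
side pellet 0.57 [-36. 208.  15.]
side forceps 0.53 [  52. -172.    8.]
[[ 0.948  0.318 -0.   ]
 [ 0.318 -0.948  0.   ]
 [ 0.    -0.    -1.   ]] [ 0.19088472 -0.56880395  0.22260832]
```

The fit is good to about 1 px and the two cameras agree. The reader's +x is world yaw -80.4°, and the jar stays clear at about y +115 mm. I'll turn the tool so its x points along reader -x and its y along reader +y, with the fingers closed.

Request:
{"method": "play_rows", "body": {
  "series": [
    {"fingers":0,"travel":[0,0,0],"roll":-7},
    {"fingers":0,"travel":[0,0,0],"roll":-7},
    {"fingers":0,"travel":[0,0,0],"roll":-7},
    {"fingers":0,"travel":[0,0,0],"roll":-7},
    {"fingers":0,"travel":[0,0,0],"roll":-7},
    {"fingers":0,"travel":[0,0,0],"roll":-7},
    {"fingers":0,"travel":[0,0,0],"roll":-7},
    {"fingers":0,"travel":[0,0,0],"roll":-7}
  ],
  "newtons": 20
}}

```text
clock: 2.17
eef_pos: [0.1909, -0.5688, 0.2226]
tcp_rot: [-0.0, 0.794, 0.608, 0.0]
ft_force: [-0.2, 0.4, -1.0]
opening: 0.435
gripper_force: 0.0
```

Request:
{"method": "play_rows", "body": {
  "series": [
    {"fingers":0,"travel":[0,0,0],"roll":-7},
    {"fingers":0,"travel":[0,0,0],"roll":-7},
    {"fingers":0,"travel":[0,0,0],"roll":-7},
    {"fingers":0,"travel":[0,0,0],"roll":-4},
    {"fingers":0,"travel":[3,2.2,0],"roll":0},
    {"fingers":0,"travel":[3,2.2,0],"roll":0},
    {"fingers":0,"travel":[3,2.2,0],"roll":0},
    {"fingers":0,"travel":[3,2.2,0],"roll":0}
  ]
}}

```text
clock: 2.83
eef_pos: [0.2581, -0.4345, 0.2225]
tcp_rot: [0.0, 0.646, 0.763, 0.0]
ft_force: [1.3, -0.1, -0.1]
opening: 0.001
gripper_force: 0.0
```

Request:
{"method": "play_rows", "body": {
  "series": [
    {"fingers":0,"travel":[3,2.2,0],"roll":0},
    {"fingers":0,"travel":[3,2.2,0],"roll":0},
    {"fingers":0,"travel":[3,2.2,0],"roll":0},
    {"fingers":0,"travel":[3,2.2,0],"roll":0},
    {"fingers":0,"travel":[3,2.2,0],"roll":0},
    {"fingers":0,"travel":[3,2.2,0],"roll":0},
    {"fingers":0,"travel":[3,2.2,0],"roll":0},
    {"fingers":0,"travel":[3,2.2,0],"roll":0}
  ]
}}

```text
clock: 3.5
eef_pos: [0.392, -0.1683, 0.223]
tcp_rot: [0.0, 0.646, 0.763, 0.0]
ft_force: [0.6, 0.1, 0.0]
opening: 0.0
gripper_force: 0.0
```

Request:
{"method": "play_rows", "body": {
  "series": [
    {"fingers":0,"travel":[3,2.2,0],"roll":0},
    {"fingers":0,"travel":[3,2.2,0],"roll":0},
    {"fingers":0,"travel":[3,2.2,0],"roll":0},
    {"fingers":0,"travel":[3,2.2,0],"roll":0},
    {"fingers":0,"travel":[3,2.2,0],"roll":0},
    {"fingers":0,"travel":[3,2.2,0],"roll":0},
    {"fingers":0,"travel":[3,2.2,0],"roll":0},
    {"fingers":0,"travel":[0,0,0],"roll":0}
  ]
}}

```text
clock: 4.17
eef_pos: [0.5115, 0.0679, 0.2231]
tcp_rot: [0.0, 0.644, 0.765, 0.002]
ft_force: [0.8, 1.1, -0.1]
opening: 0.006
gripper_force: 0.0
```

Request:
{"method": "play_rows", "body": {
  "series": [
    {"fingers":0,"travel":[2.7,1.75,0],"roll":0},
    {"fingers":0,"travel":[2.7,1.75,0],"roll":0},
    {"fingers":0,"travel":[0,0,3.5],"roll":0},
    {"fingers":0,"travel":[0,0,3.5],"roll":0},
    {"fingers":0,"travel":[0,0,3.5],"roll":0},
    {"fingers":0,"travel":[0,0,3],"roll":0},
    {"fingers":0,"travel":[0,0,2.8],"roll":0},
    {"fingers":0,"travel":[0,0,0],"roll":0}
  ]
}}

```text
clock: 4.83
eef_pos: [0.5298, 0.1207, 0.0551]
tcp_rot: [-0.003, 0.646, 0.763, -0.003]
ft_force: [-0.7, 0.1, 0.3]
opening: 0.001
gripper_force: 0.0
```

```bash
cat >> h.py <<'E'
def rd(q=None):
    q=json.load(open("q.json")); s=sensors.observe(); e=np.array(s["eef_pos"])[:2]-q[:2]; c,n=np.cos(q[2]),np.sin(q[2])
    F=s["ft_force"]; print(s["clock"],"reader mm",1e3*np.array([c*e[0]+n*e[1],-n*e[0]+c*e[1],s["eef_pos"][2]]).round(4),"F",np.round([c*F[0]+n*F[1],-n*F[0]+c*F[1],F[2]],1),np.round(s["tcp_rot"],4))
E
python3 - <<'E'
from h import *
rd(); t=vision.snapshot("top"); s=vision.snapshot("side")
a=cv2.resize(t["frame"][150:230,190:310],(400,267)); b=cv2.resize(s["frame"][140:240,170:320],(400,267))
save({"frame":np.hstack([a,b])},"pre.png")
E
```

```text
4.8333 reader mm [-225.1   -8.    55.1] F [-0.2 -0.7  0.3] [-0.0032  0.6458  0.7635 -0.0033]
```

View pics/pre.png

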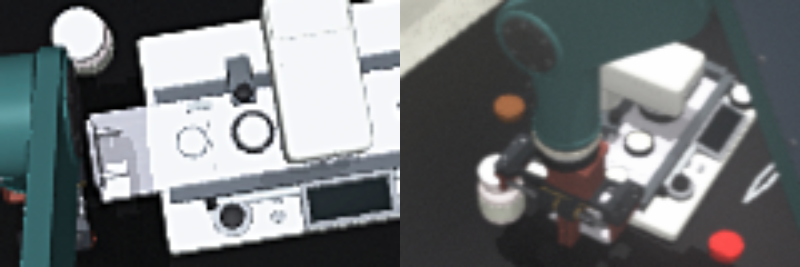

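The fingers stand outside the plate (end plate at crop (95,155)), clear above the jar. I'll centre in y and push.

Request:
{"method": "play_rows", "body": {
  "series": [
    {"fingers":0,"travel":[0,0.8,0],"roll":0},
    {"fingers":0,"travel":[-1.5,0,0],"roll":0},
    {"fingers":0,"travel":[-1.5,0,0],"roll":0},
    {"fingers":0,"travel":[-1.5,0,0],"roll":0},
    {"fingers":0,"travel":[-1.5,0,0],"roll":0},
    {"fingers":0,"travel":[-1.5,0,0],"roll":0},
    {"fingers":0,"travel":[-1.5,0,0],"roll":0},
    {"fingers":0,"travel":[-1.5,0,0],"roll":0}
  ]
}}

```text
clock: 5.6
eef_pos: [0.5628, 0.021, 0.0624]
tcp_rot: [0.001, 0.646, 0.763, 0.003]
ft_force: [2.2, 11.1, -3.3]
opening: 0.003
gripper_force: 5.3
```

```bash
python3 -c "
from h import *
rd()"
```

```text
5.6 reader mm [-121.3    7.8   62.4] F [-10.6   4.   -3.3] [0.0013 0.6462 0.7632 0.0034]
```

Request:
{"method": "play_rows", "body": {
  "series": [
    {"fingers":0,"travel":[-1,0,0],"roll":0},
    {"fingers":0,"travel":[-1,0,0],"roll":0},
    {"fingers":0,"travel":[-0.7,0,0],"roll":0},
    {"fingers":0,"travel":[0,0,0],"roll":0}
  ]
}}

```text
clock: 5.93
eef_pos: [0.5676, -0.007, 0.0623]
tcp_rot: [0.002, 0.646, 0.763, 0.003]
ft_force: [2.9, 7.9, -2.3]
opening: 0.006
gripper_force: 3.4
```

```bash
python3 -c "
from h import *
rd()"
```

```text
5.9333 reader mm [-92.9   7.8  62.3] F [-7.3  4.2 -2.3] [0.002  0.6465 0.7629 0.0028]
```

Request:
{"method": "play_rows", "body": {
  "series": [
    {"fingers":0,"travel":[-0.3,0,0],"roll":0},
    {"fingers":0,"travel":[-0.2,0,0],"roll":0},
    {"fingers":0,"travel":[0,0,0],"roll":0}
  ]
}}

```text
clock: 6.18
eef_pos: [0.5678, -0.008, 0.0624]
tcp_rot: [0.0, 0.647, 0.763, 0.005]
ft_force: [3.4, 21.0, 0.1]
opening: 0.007
gripper_force: 9.5
```

```bash
python3 -c "
from h import *
rd()"
```

```text
6.1833 reader mm [-91.9   7.9  62.4] F [-20.1   6.9   0.1] [0.     0.6468 0.7626 0.0046]
```

Force jumps to 20 N with no further motion, so it's on the end stop. I'll hold about a second, then back off quickly.

Request:
{"method": "play_rows", "body": {
  "series": [
    {"fingers":0,"travel":[0,0,0],"roll":0},
    {"fingers":0,"travel":[0,0,0],"roll":0},
    {"fingers":0,"travel":[0,0,0],"roll":0},
    {"fingers":0,"travel":[0,0,0],"roll":0},
    {"fingers":0,"travel":[0,0,0],"roll":0},
    {"fingers":0,"travel":[0,0,0],"roll":0},
    {"fingers":0,"travel":[0,0,0],"roll":0},
    {"fingers":0,"travel":[0,0,0],"roll":0}
  ]
}}

```text
clock: 6.85
eef_pos: [0.5677, -0.0079, 0.0624]
tcp_rot: [0.0, 0.646, 0.763, 0.004]
ft_force: [3.9, 19.2, -1.8]
opening: 0.003
gripper_force: 9.1
```

Request:
{"method": "play_rows", "body": {
  "series": [
    {"fingers":0,"travel":[0,0,0],"roll":0},
    {"fingers":0,"travel":[0,0,0],"roll":0},
    {"fingers":0,"travel":[0,0,0],"roll":0},
    {"fingers":0,"travel":[0,0,0],"roll":0},
    {"fingers":0,"travel":[3.5,0,0],"roll":0},
    {"fingers":0,"travel":[3.5,0,0],"roll":0},
    {"fingers":0,"travel":[3.5,0,0],"roll":0},
    {"fingers":0,"travel":[3.5,0,0],"roll":0}
  ]
}}

```text
clock: 7.52
eef_pos: [0.5438, 0.1275, 0.0625]
tcp_rot: [0.002, 0.646, 0.763, 0.002]
ft_force: [0.7, -0.2, -0.6]
opening: 0.003
gripper_force: 0.0
```

Request:
{"method": "play_rows", "body": {
  "series": [
    {"fingers":0,"travel":[0,0,-3.5],"roll":0},
    {"fingers":0,"travel":[0,0,-3.5],"roll":0},
    {"fingers":0,"travel":[0,0,-3.5],"roll":0},
    {"fingers":0,"travel":[0,0,-3],"roll":0},
    {"fingers":0,"travel":[0,0,0],"roll":0},
    {"fingers":0,"travel":[0,0,0],"roll":0},
    {"fingers":0,"travel":[0,0,0],"roll":0},
    {"fingers":0,"travel":[0,0,0],"roll":0}
  ]
}}

```text
clock: 8.18
eef_pos: [0.5409, 0.1258, 0.1943]
tcp_rot: [-0.0, 0.646, 0.763, -0.0]
ft_force: [-0.9, 0.3, 0.1]
opening: 0.008
gripper_force: 0.0
```

```bash
python3 - <<'E'
from h import *
rd(); t=vision.snapshot("top"); s=vision.snapshot("side")
a=cv2.resize(t["frame"][150:230,190:310],(400,267)); b=cv2.resize(s["frame"][140:240,170:320],(400,267))
save({"frame":np.hstack([a,b])},"post.png"); print(sensors.observe()["clock"])
E
```

```text
8.1833 reader mm [-228.3    3.8  194.3] F [-0.4 -0.8  0.1] [-3.000e-04  6.458e-01  7.635e-01 -3.000e-04]
8.2833
```

View pics/post.png

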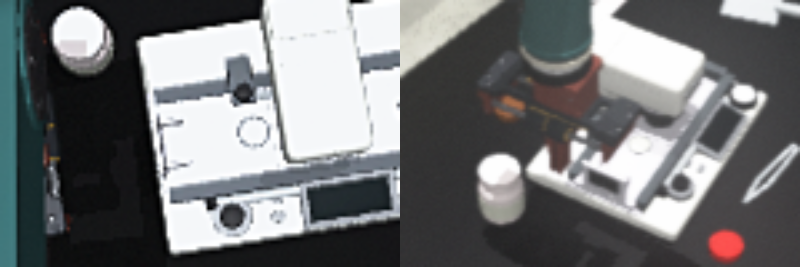

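The shuttle is latched: its plate is at crop (165,140) and the pellet is under the head. Next is the read key.

Request:
{"method": "play_rows", "body": {
  "series": [
    {"fingers":0,"travel":[-3.4,-1.7,0],"roll":0},
    {"fingers":0,"travel":[-3.4,-1.7,0],"roll":0},
    {"fingers":0,"travel":[-3.4,-1.7,0],"roll":0},
    {"fingers":0,"travel":[-3.4,-1.7,0],"roll":0},
    {"fingers":0,"travel":[-3.2,-1.8,0],"roll":0},
    {"fingers":0,"travel":[0,0,3.5],"roll":0},
    {"fingers":0,"travel":[0,0,3.5],"roll":0},
    {"fingers":0,"travel":[0,0,3],"roll":0}
  ]
}}

```text
clock: 8.95
eef_pos: [0.4836, -0.0548, 0.0928]
tcp_rot: [-0.0, 0.647, 0.763, -0.0]
ft_force: [0.4, -0.4, 0.2]
opening: 0.005
gripper_force: 0.0
```

Request:
{"method": "play_rows", "body": {
  "series": [
    {"fingers":0,"travel":[0,0,0],"roll":0},
    {"fingers":0,"travel":[0,0,0],"roll":0},
    {"fingers":0,"travel":[0,0,0],"roll":0}
  ]
}}

```text
clock: 9.2
eef_pos: [0.485, -0.0539, 0.0953]
tcp_rot: [-0.0, 0.646, 0.764, 0.0]
ft_force: [-0.0, 0.0, 0.3]
opening: 0.007
gripper_force: 0.0
```

```bash
python3 - <<'E'
from h import *
rd(); t=vision.snapshot("top"); s=vision.snapshot("side")
a=cv2.resize(t["frame"][150:230,190:310],(400,267)); b=cv2.resize(s["frame"][170:240,230:335],(400,267))
save({"frame":np.hstack([a,b])},"key.png"); rd()
E
```

```text
9.2 reader mm [-60.4 -81.4  95.3] F [-0.  -0.   0.3] [-0.      0.6457  0.7636  0.    ]
9.3 reader mm [-60.1 -80.4  96.2] F [-0.1  0.2  0.6] [1.300e-03 6.456e-01 7.637e-01 7.000e-04]
```

View pics/key.png

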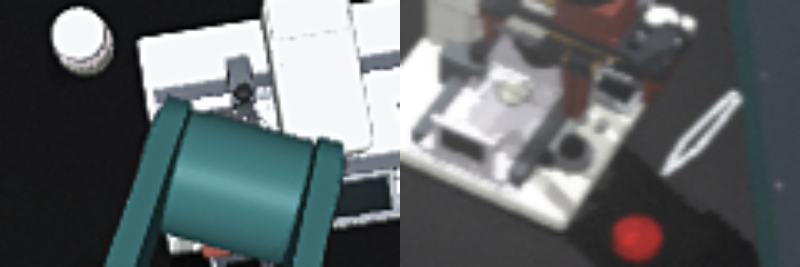

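The finger is directly above the key in the side view (key at crop (575,150)). The TCP reads (-60,-81), as wanted, so I descend.

Request:
{"method": "play_rows", "body": {
  "series": [
    {"fingers":0,"travel":[0,0,2],"roll":0},
    {"fingers":0,"travel":[0,0,1.5],"roll":0},
    {"fingers":0,"travel":[0,0,0.5],"roll":0},
    {"fingers":0,"travel":[0,0,0.4],"roll":0},
    {"fingers":0,"travel":[0,0,0.3],"roll":0},
    {"fingers":0,"travel":[0,0,0],"roll":0}
  ]
}}

```text
clock: 9.8
eef_pos: [0.4851, -0.0539, 0.0482]
tcp_rot: [0.0, 0.646, 0.764, 0.0]
ft_force: [-0.2, 0.5, 2.5]
opening: 0.004
gripper_force: 1.4
```

```bash
python3 -c "
from h import *
rd()"
```

```text
9.8 reader mm [-60.4 -81.3  48.2] F [-0.5 -0.1  2.5] [4.000e-04 6.457e-01 7.636e-01 3.000e-04]
```

Request:
{"method": "play_rows", "body": {
  "series": [
    {"fingers":0,"travel":[0,0,0.2],"roll":0},
    {"fingers":0,"travel":[0,0,0.2],"roll":0},
    {"fingers":0,"travel":[0,0,0],"roll":0},
    {"fingers":0,"travel":[0,0,0],"roll":0}
  ]
}}

```text
clock: 10.13
eef_pos: [0.4852, -0.0539, 0.0459]
tcp_rot: [0.001, 0.646, 0.764, 0.001]
ft_force: [-4.3, 1.3, 24.1]
opening: 0.004
gripper_force: 12.2
```

Right down: z is 46 mm and the force is 24 N against a stop. Releasing and retreating.

Request:
{"method": "play_rows", "body": {
  "series": [
    {"fingers":0,"travel":[0,0,0],"roll":0},
    {"fingers":0,"travel":[0,0,0],"roll":0},
    {"fingers":0,"travel":[0,0,-1],"roll":0},
    {"fingers":0,"travel":[0,0,-3],"roll":0},
    {"fingers":0,"travel":[0,0,-3.5],"roll":0},
    {"fingers":0,"travel":[0,0,-3.5],"roll":0},
    {"fingers":0,"travel":[0,0,-3.5],"roll":0},
    {"fingers":0,"travel":[0,0,-3.5],"roll":0}
  ]
}}

```text
clock: 10.8
eef_pos: [0.4843, -0.0539, 0.2259]
tcp_rot: [0.0, 0.646, 0.764, 0.0]
ft_force: [0.3, -0.3, -0.4]
opening: 0.005
gripper_force: 0.0
```

Request:
{"method": "play_rows", "body": {
  "series": [
    {"fingers":0,"travel":[3.5,0,0],"roll":0},
    {"fingers":0,"travel":[3.5,0,0],"roll":0},
    {"fingers":0,"travel":[3.5,0,0],"roll":0},
    {"fingers":0,"travel":[3.5,0,0],"roll":0},
    {"fingers":0,"travel":[3.5,0,0],"roll":0},
    {"fingers":0,"travel":[3.5,0,0],"roll":0},
    {"fingers":0,"travel":[0,0,0],"roll":0},
    {"fingers":0,"travel":[0,0,0],"roll":0}
  ]
}}

```text
clock: 11.47
eef_pos: [0.4493, 0.1545, 0.224]
tcp_rot: [0.0, 0.644, 0.765, 0.0]
ft_force: [0.2, -1.1, 0.2]
opening: 0.005
gripper_force: 0.0
```

```bash
python3 - <<'E'
from h import *
rd(); t=vision.snapshot("top"); s=vision.snapshot("side")
a=cv2.resize(t["frame"][120:240,190:350],(400,300)); b=cv2.resize(s["frame"][110:260,170:370],(400,300))
save({"frame":np.hstack([a,b])},"end.png")
E
```

```text
11.4667 reader mm [-271.9  -81.7  224. ] F [1.1 0.  0.2] [3.000e-04 6.443e-01 7.648e-01 2.000e-04]
```

View pics/end.png

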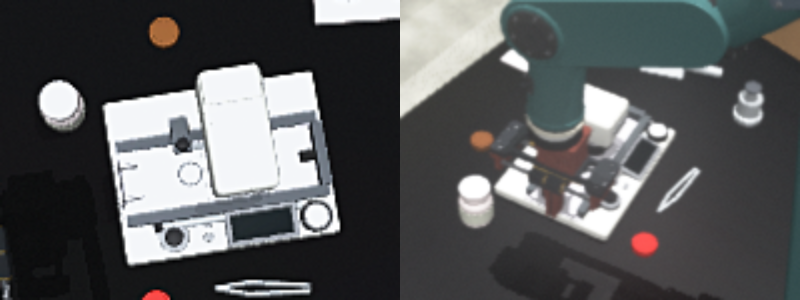

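The shuttle is latched with the pellet under the head. The spare, jar and forceps are where they were. Handing in.

```bash
python3 -c "
from plant import ticket
print(ticket.finish_job())"
```

```text
the job is handed in; nothing more can be done
None
```

I pushed the shuttle in against its end stop and held it there for about a second; it sprang back and latched with the pellet under the head, then I pressed the read key right down, released it and handed the job in at about 11.5 s (the judge's verdict wasn't shown).

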